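Tighten the drying-rail clamp with the square-headed hex key

ROBOT

A 6-joint arm with a two-finger parallel gripper is mounted at the origin on the work surface. World frame = base frame: x ahead of the robot, y to its left, z up, the work surface at z = 0. Lengths are in m, angles in rad, forces in N, time in s.
With the tool pointing down it reaches from about 0.25 to 0.775 m from the base axis. Payload 4 kg.
Tool frame: the origin (TCP) lies midway between the tips of the shut fingers; the grasp point (between the pads) lies 19 mm behind it (robot.grasp_offset is the distance from the TCP to the grasp point, in m); z points along the fingers, y is the direction in which the jaws open and shut (so a half turn about z gives the same grasp; the last joint's range is limited). The gripper opens to 94 mm and grips with 3 to 60 N. Pads are 16 mm wide; open, the fingers measure 119 mm over their backs; the gripper's body (75 mm by 177 mm) begins 78 mm behind the grasp point.
Start: joints at [1.045, 0.087, 1.371, -0, 1.684, -0.103], TCP at [0.226, 0.502, 0.206] pointing down, gripper open.
Joint ranges: [-3.1, 3.1], [-0.76, 2.03], [0.27, 2.55], [-1.08, 4.22], [0.17, 2.65], [-2.57, 2.57]. Speed limits (rad/s): [2.79, 2.79, 3.14, 3.14, 3.14, 3.14].

INTERFACE

Orientations are given as [roll, pitch, yaw] about the fixed x, y, z axes, in that order (R = Rz(yaw) Ry(pitch) Rx(roll)).
In Python, from bench import status, viewer, order, robot gives the robot as it stands. The module is installed in compiled form; this text tells all that it offers.
- The arm moves only by the tool move_arm, never from a script. Its argument "targets" is a list of rows, each a list of 3 entries, a list of its own where there are three numbers: the shift along the tool's x, y, z in mm, then the turn, a rotation vector about the tool's x, y, z in degrees, then the opening, from -1 (shut) to 1 (fully open). A call has 1 to 20 rows; each row is the pose to reach, as a shift and turn from the pose commanded when the call began, along the tool's axes at that moment; what a row does not reach only later rows make up. A row lasts 1/8 s, in which the tool goes at most 62.5 mm and 10.7 degrees, less where a joint would pass 70% of its speed; a pose out of reach is approached as far as the arm can. A call with a gripper value outside its range is refused whole. The fingers move at their own pace and stop on an object; the grip force is fixed at half the most. Time passes only in rows, so rows that repeat a pose let the fingers close. It gives the time, the measured TCP pose, the force and the opening at its end, in the units of the state.
- status.get_obs(): the state, without advancing time (a new reading comes with each control period).
- viewer.snapshot(name): name is "side" or "top" or "wrist"; returns the picture (480x640x3 uint8, red, green, blue); there is no depth.
- viewer.camera_model(name): a dict with "K" (3x3 intrinsics, pixels), "xyz" and "attitude" of the camera in the world; the wrist camera has in their place "T_tool_cam" (4x4, takes a point from camera to tool coordinates, whose origin is the TCP and whose axes are the flange's). Camera axes: x right, y up, looking along -z (the intrinsics and any distortion apply to the point x, -y, -z); pixel columns grow to the right and rows downward; lengths in m; the calibration is good to about 2 mm. A picture is of the moment at which its call begins: read the wrist's pose just before it. camera_model takes no time and is no camera call.
- order.close_job(): hands the job in, once; it reports no verdict.
The state is a dict: "time": time; "joint_positions": joint angles; "qvel": joint speeds; "joint_torque": joint torques, N m; "tool_pos": TCP position; "ee_rot": TCP orientation; "wrist_force": force on the tool from outside, world axes, zero at the start; "wrist_torque": the same for the moment, N m; "width": finger opening in m.
Only numpy, scipy, OpenCV 4.12 (cv2) and the standard library are available. Lean on these libraries where they do the work, as an engineer would, in place of code of your own. Each camera call takes 0.05 s, during which the arm holds its last target. There are 200 camera calls.

TASK

Take the square-headed hex key from its wooden stand, feel for the hex socket sunk in the clamp's round housing and push the key fully in, then turn it clockwise (seen from above), regrasping as needed, until the bolt comes to its firm stop and the jaw is home against the drying rail. Let go and leave the key standing in the bolt; do not disturb the detergent jar or the measuring cup.

Things in the scene. Friction and masses are not known exactly. Their poses are not given: they have to be found in the camera images.
- key_grip (a point): Centre of the square head of the loose steel hex key (about 0.32 kg), 78 mm above its tip. Head 36 x 36 mm, 22 mm high, its faces square to x and y, so it can be gripped again every quarter turn; z points up from tip to head. It starts standing upright, loose, in the stand's hole, turned up to 0.6 rad from the stand.
- key_tip (a point): Centre of the key's flat lower end, axes as key_grip. From the tip up: 4 mm of pilot, hexagonal, 19 mm across flats (21.9 mm across corners); 38 mm of hex shank, 24 mm across flats, 27.7 mm across corners (two corners lie on the x axis); 25 mm of round neck, 18 mm across; the head. The tip starts 6 mm above the counter.
- stand: Fixed wooden block 90 (x) x 70 (y) x 34 mm high; the key stands in a square hole, 29 mm wide and 28 mm deep, in its middle. Origin: centre of its underside; z up.
- bracket: Fixed clamp: steel plate 180 (x) x 100 (y) x 18 mm. Origin: centre of its underside, on the counter; x along its length, z up. At x = -35 mm stands the round housing; at x = 10 to 35 mm the sliding jaw (52 mm high); at x = +62 mm the drying rail (28 mm across, 220 mm along y, axis 35 mm high); then a cheek 60 mm high to x = +89 mm.
- housing_nominal (a point): Nominal centre of the top of the round upright housing on the bracket (fixed, 68 mm diameter, top 54 mm above the counter, bore 42 mm); axes as the bracket. The true housing, with bore, bolt and socket all on one axis, stands up to 4 mm off this in the bracket's x and in its y, differently each time and not reported.
- socket_nominal (a point): Nominal centre of the bolt's flat face in the housing's bore, 44 mm above the counter, so 10 mm below the housing's top: a round well whose wall can be felt to find the axis. True position as off as the housing. In the face is the hex socket, 25.6 mm across flats, 20 mm deep (floor 24 mm above the counter), no chamfer; which way its flats stand is not known.
- bolt (a joint): Bolt angle, rad, growing clockwise seen from above; it starts at 0 to 0.5 and stops firmly at 3.6 (jaw home), 0 is a stop too. Turns stiffly (0.1 to 0.3 N m), stays where left. Key centred but wrongly turned: only the pilot enters (tip 40 mm above the counter). Fully in: tip at 24 mm, about 7 degrees of play either way, stands by itself, leaning up to 6 degrees.
- cup_center (a point): Bystander: centre, half-way up, of the loose aluminium measuring cup, 72 mm across, 62 mm high, with a flat handle 67 mm long beyond its rim along its +y.
- jar_center (a point): Bystander: centre, half-way up, of the loose white plastic detergent jar with twist cap, 90 mm across, 115 mm high.
- tray: Bystander: fixed ceramic tray 120 (x) x 150 (y) x 20 mm with two wooden clothespins in it (none higher than 30 mm). Origin: centre of its underside.
Things that resemble listed ones, but are neither listed nor needed, are in the scene too. Of the things like the part that bears key_grip, leave any that is green or orange; of the rest the larger one is meant.

How it is judged:
On the way, in this order (a step that is already met when the one before it is completed fails the run):
1. the key is fully down in the bolt's socket, before the bolt is half turned (z of key_tip in the frame of bracket between 0.018 and 0.029 m and x of key_tip in the frame of bracket between -0.047 and -0.023 m and y of key_tip in the frame of bracket between -0.012 and 0.012 m and angle between key_tip's own z axis and vertical below 0.2 rad and value of joint bolt below 1.8 rad), for 0.2 s.
2. the bolt is more than half turned, with the key in it (z of key_tip in the frame of bracket between 0.018 and 0.029 m and x of key_tip in the frame of bracket between -0.047 and -0.023 m and y of key_tip in the frame of bracket between -0.012 and 0.012 m and angle between key_tip's own z axis and vertical below 0.2 rad and value of joint bolt above 2 rad), for 0.1 s.
At the end, for the whole second after the job is handed in: The bolt is turned to its stop (joint above 3.45 of 3.6 rad); the key stands released and still in the socket, its tip less than 29 mm above the bracket's underside (5 mm off the socket's floor at most), leaning less than 0.2 rad (z of key_tip in the frame of bracket between 0.018 and 0.029 m and x of key_tip in the frame of bracket between -0.047 and -0.023 m and y of key_tip in the frame of bracket between -0.012 and 0.012 m and angle between key_tip's own z axis and vertical below 0.2 rad and value of joint bolt above 3.45 rad and linear speed of key below 0.02 m/s and contact force between the fingers and key below 0.1 N); the robot touches nothing.
It fails at once if the measuring cup is moved more than 30 mm (distance of cup_center from where it was at the start of the episode above 0.03 m).
It fails at once if the detergent jar is moved more than 30 mm (distance of jar_center from where it was at the start of the episode above 0.03 m).
It also fails if it takes over 64 s, if anything falls off the work surface, if the arm or the gripper's body presses on something with over 40 N, if the wrist force passes 120 N, or if a joint passes its speed limit or range.

## Working session

There is one attempt and no reset: what is moved stays moved. The work goes in short steps, Python scripts to look and compute and a tool call to move; the robot and the scene stay as the last step left them, time stands still between calls to the robot, and variables do not carry over. Pictures are saved under pics/ and viewed, about 8 in all and at most 12, crops included, and the job is handed in when it is done.

Besides the shell and the picture viewer there is one more tool, called after "Request:" in YAML: its name, and indented under it one key for each argument. move_arm: Moves the arm, as the interface text tells. Its arguments: {"type":"object","properties":{"targets":{"type":"array"}},"required":["targets"]}

```bash
mkdir -p pics
python3 - <<'E'
from bench import status, viewer, order, robot
import cv2,numpy as np
o=status.get_obs();print({k:np.round(v,3) for k,v in o.items()})
for n in("side","top"):
    cv2.imwrite(f"pics/{n}0.png",viewer.snapshot(n)[:,:,::-1]);print(n,viewer.camera_model(n))
print(viewer.camera_model("wrist"),robot.grasp_offset)
E
```

```text
{'time': np.float64(0.0), 'joint_positions': array([ 1.045,  0.088,  1.372,  0.   ,  1.684, -0.103]), 'qvel': array([ 0.001,  0.001, -0.   ,  0.   ,  0.001, -0.001]), 'joint_torque': array([ 0.0000e+00, -3.4017e+01, -3.0243e+01,  7.2000e-02,  3.3000e-02,
       -0.0000e+00]), 'tool_pos': array([0.225, 0.501, 0.204]), 'ee_rot': array([-3.139, -0.   ,  2.719]), 'wrist_force': array([-0.118, -0.397, -0.464]), 'wrist_torque': array([ 0.003, -0.003, -0.054]), 'width': np.float64(0.094)}
side {'K': array([[515.13174188,   0.        , 327.74161102],
       [  0.        , 515.13174188, 242.22408607],
       [  0.        ,   0.        ,   1.        ]]), 'xyz': array([0.45476559, 0.88189705, 0.61203537]), 'attitude': array([ 1.03047951,  0.00582639, -3.08080197])}
top {'K': array([[515.07655449,   0.        , 321.63390568],
       [  0.        , 515.07655449, 242.29877013],
       [  0.        ,   0.        ,   1.        ]]), 'xyz': array([ 0.38410698, -0.02305308,  1.08166648]), 'attitude': array([ 0.13904245, -0.00328154, -1.55491341])}
{'K': array([[395.18871784,   0.        , 322.56929727],
       [  0.        , 395.18871784, 236.05915903],
       [  0.        ,   0.        ,   1.        ]]), 'T_tool_cam': array([[-5.65728578e-05,  9.63802915e-01,  2.66615713e-01,
         7.79292524e-02],
       [ 9.99999984e-01,  8.84473545e-06,  1.80215467e-04,
         9.28210992e-05],
       [ 1.71334046e-04,  2.66615719e-01, -9.63802899e-01,
        -1.80273636e-01],
       [ 0.00000000e+00,  0.00000000e+00,  0.00000000e+00,
         1.00000000e+00]])} 0.0188
```

View pics/top0.png

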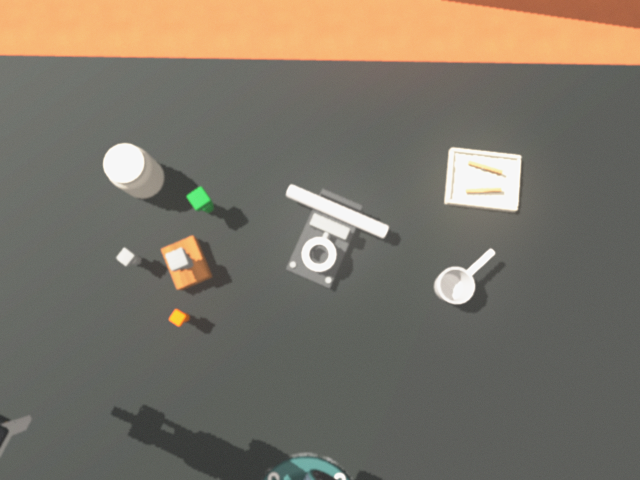

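View pics/side0.png

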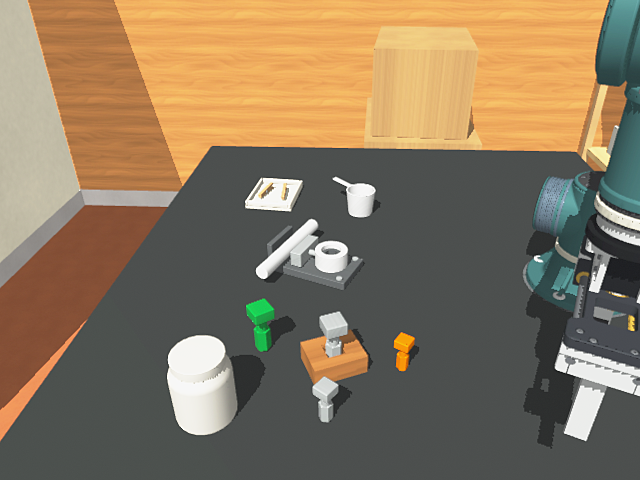

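Top view: there are four key-like items: green (199,198), orange (178,318), a small grey one (125,257) and a larger grey one in the stand (177,259). The one in the stand fits, being grey, larger and standing in the wooden block. The housing is at about (319,254), the cup at (455,286) and the jar at (135,170). I'll confirm in an enlarged crop.

```bash
cat > h.py <<'E'
from bench import status, viewer, order, robot
import cv2,numpy as np
from scipy.spatial.transform import Rotation as Ro
def cam(n):
    m=viewer.camera_model(n);K=np.array(m['K'])
    if n=='wrist':
        o=status.get_obs();T=np.eye(4);T[:3,:3]=Ro.from_euler('xyz',o['ee_rot']).as_matrix();T[:3,3]=o['tool_pos']
        T=T@m['T_tool_cam'];return K,T[:3,:3],T[:3,3]
    return K,Ro.from_euler('xyz',m['attitude']).as_matrix(),np.array(m['xyz'])
def p2w(c,u,v,z):
    K,R,t=c;d=R@np.array([(u-K[0,2])/K[0,0],-(v-K[1,2])/K[1,1],-1]);return t+d*(z-t[2])/d[2]
def w2p(c,p):
    K,R,t=c;q=R.T@(np.array(p)-t);return np.array([K[0,2]-K[0,0]*q[0]/q[2],K[1,2]+K[1,1]*q[1]/q[2]])
def tcp():
    o=status.get_obs();return np.array(o['tool_pos']),Ro.from_euler('xyz',o['ee_rot']).as_matrix(),o
E
python3 - <<'E'
from h import *
a=cv2.imread('pics/top0.png')
A=cv2.resize(a[215:315,105:225],None,fx=4,fy=4,interpolation=cv2.INTER_CUBIC)
B=cv2.resize(a[180:300,280:400],(400,400),interpolation=cv2.INTER_CUBIC)
C=np.zeros((400,800,3),np.uint8);C[:,:480]=A[:400,:480];C[:,480:]=B[:,:320];cv2.imwrite('pics/crop.png',C)
c=cam('top')
for n,u,v,z in[('head',177,259,.095),('small',125,257,.06),('hous',319,254,.054),('cup',455,286,.062),('jar',125,163,.115),('green',199,198,.09),('orange',178,318,.06)]:print(n,p2w(c,u,v,z).round(4))
E
```

```text
head [0.4852 0.2536 0.095 ]
small [0.4911 0.3671 0.06  ]
hous [ 0.5041 -0.0192  0.054 ]
cup [ 0.4439 -0.2892  0.062 ]
jar [0.6681 0.3587 0.115 ]
green [0.6069 0.2184 0.09  ]
orange [0.3727 0.2551 0.06  ]
```

View pics/crop.png

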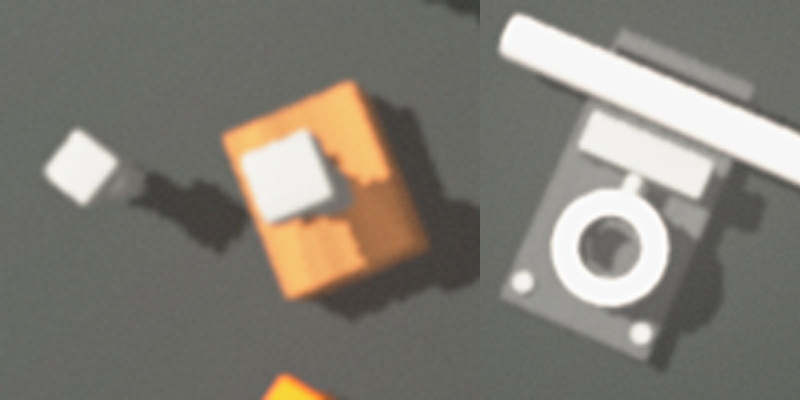

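The crop confirms it: the grey key in the stand (crop 287,175) has a head about 1.5 times the size of the loose grey one (crop 80,167). I'll move above it with the wrist turned so that one grasp covers the whole turn.

```bash
cat >> h.py <<'E'
def go(x,y,z,yaw):
    "print shift (mm) and rotvec (deg) from the measured pose to a tool-down pose"
    p,R,o=tcp();Rt=Ro.from_euler('xyz',[np.pi,0,np.radians(yaw)]).as_matrix()
    print('shift',(R.T@(np.array([x,y,z])-p)*1000).round(1),'rot',np.degrees(Ro.from_matrix(R.T@Rt).as_rotvec()).round(1))
E
python3 -c "
from h import *
go(.485,.254,.2,202)"
```

```text
shift [-338.1 -118.9    4.6] rot [ -0.1  -0.1 -46.2]
```

Request:
move_arm:
  targets:
    - [[-338,-119,5],[0,0,-46.2],1]
    - [[-338,-119,5],[0,0,-46.2],1]
    - [[-338,-119,5],[0,0,-46.2],1]
    - [[-338,-119,5],[0,0,-46.2],1]
    - [[-338,-119,5],[0,0,-46.2],1]
    - [[-338,-119,5],[0,0,-46.2],1]
    - [[-338,-119,5],[0,0,-46.2],1]
    - [[-338,-119,5],[0,0,-46.2],1]
    - [[-338,-119,5],[0,0,-46.2],1]

```text
time: 1.23
tool_pos: [0.484, 0.2556, 0.2004]
ee_rot: [3.141, -0.0, -2.756]
wrist_force: [-0.1, -1.0, 0.0]
width: 0.0938
```

Run:
```python
from h import *
c=cam('wrist');im=viewer.snapshot('wrist');cv2.imwrite('pics/w1.png',im[:,:,::-1])
p,R,o=tcp();print(p.round(4),np.degrees(o['ee_rot']).round(2),o['joint_positions'].round(3))
print(w2p(c,[.485,.254,.095]))
go(.504,-.019,.2,202)
```

```text
[0.484  0.2557 0.2006] [ 179.97    0.   -157.89] [ 3.820e-01  8.200e-02  1.386e+00  1.000e-03  1.674e+00 -1.575e+00]
[319.63921215 234.89117887]
shift [  84.9 -262.     0.5] rot [0.  0.  0.1]
```

View pics/w1.png

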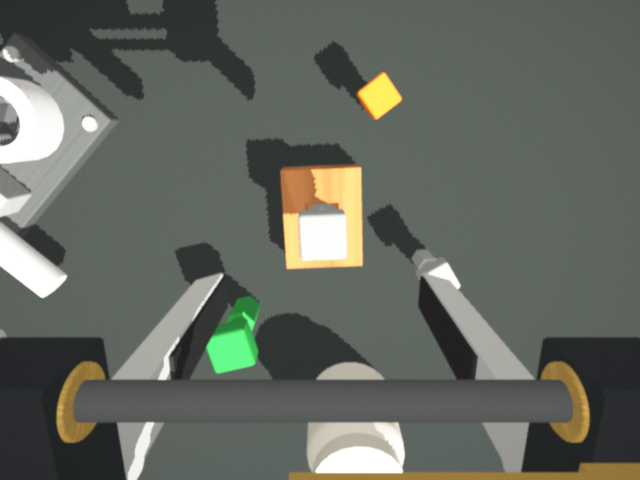

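Wrist view: the grey head is square in the stand, its top centred at about (323,235) and turned roughly 3° from the tool axes. Before grasping I'll look at the housing from above.

Request:
move_arm:
  targets:
    - [[85,-262,40],[0,0,0],1]
    - [[85,-262,40],[0,0,0],1]
    - [[85,-262,40],[0,0,0],1]
    - [[85,-262,40],[0,0,0],1]
    - [[85,-262,40],[0,0,0],1]
    - [[85,-262,40],[0,0,0],1]
    - [[85,-262,40],[0,0,0],1]

```text
time: 2.15
tool_pos: [0.5043, -0.0188, 0.1608]
ee_rot: [3.141, 0.001, -2.756]
wrist_force: [-0.3, -0.5, 0.5]
width: 0.0943
```

Run:
```python
from h import *
c=cam('wrist');im=viewer.snapshot('wrist');cv2.imwrite('pics/w2.png',im[:,:,::-1])
p,R,o=tcp();print(p.round(4),np.degrees(o['ee_rot']).round(2),o['joint_positions'].round(3))
u,v=w2p(c,[.504,-.019,.05]).astype(int);print(u,v)
x0,y0=u-100,v-75;print(x0,y0)
cv2.imwrite('pics/w2c.png',cv2.resize(im[y0:y0+150,x0:x0+200,::-1],None,fx=4,fy=4,interpolation=cv2.INTER_CUBIC))
```

```text
[ 0.5044 -0.0186  0.1609] [ 1.7998e+02  5.0000e-02 -1.5788e+02] [-1.500e-01 -1.000e-03  1.551e+00  1.000e-03  1.591e+00 -2.107e+00]
321 232
221 157
```

View pics/w2c.png

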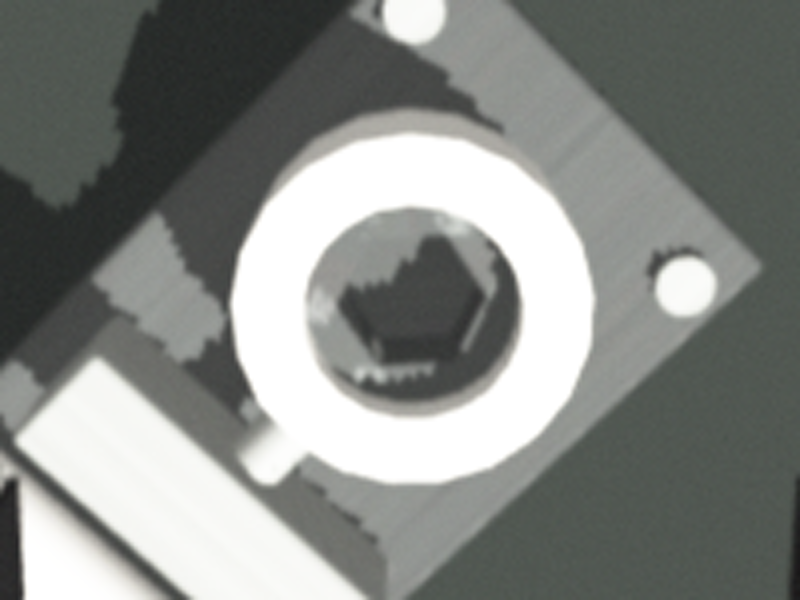

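The crop shows the bore centred near (413,310) and the hex socket, with face corners near (437,235), (492,296), (462,358), (380,362) and (340,300). I'll fit axis and hex angle from these.

Run:
```python
from h import *
from scipy.optimize import least_squares
c=cam('wrist');f=lambda u,v,z:p2w(c,221+u/4,157+v/4,z)
P=np.array([f(u,v,.044)[:2] for u,v in[(437,235),(492,296),(462,358),(380,362),(340,300)]])
k=np.arange(5)
g=lambda q:(P-np.c_[q[0]+.01478*np.cos(q[2]-k*np.pi/3),q[1]+.01478*np.sin(q[2]-k*np.pi/3)]).ravel()
a0=np.arctan2(*(P[0]-P.mean(0))[::-1]);s=least_squares(g,[*P.mean(0),a0],x_scale=[.01,.01,1])
print('hex',s.x[:2].round(4),np.degrees(s.x[2]).round(1),'mod60',np.degrees(s.x[2])%60,(s.fun*1000).round(1))
def circ(L,z):
    Q=np.array([f(*q,z)[:2] for q in L]);m=cv2.fitEllipse if 0 else None
    A=np.c_[2*Q,np.ones(len(Q))];x=np.linalg.lstsq(A,(Q**2).sum(1),rcond=None)[0];print('circ',x[:2].round(4),np.sqrt(x[2]+x[0]**2+x[1]**2).round(4))
circ([(231,307),(594,307),(412,130),(412,484)],.054)
circ([(305,310),(521,310),(413,206),(413,415)],.054)
print('tool x dir',202.1)
go(.5,.25,.2,202)
```

```text
hex [ 0.5046 -0.0167] -183.0 mod60 57.02296865635418 [ 1.3 -1.4  0.5  0.8 -0.4  1.  -0.3 -0.5 -1.1  0. ]
circ [ 0.5048 -0.0169] 0.0344
circ [ 0.5047 -0.0168] 0.0204
tool x dir 202.1
shift [-97.1 250.5 -38.9] rot [0.  0.1 0.1]
```

```bash
python3 -c "
from h import *
go(.4844,.2567,.14,204)"
```

```text
shift [-85.1 262.6  21.1] rot [ 0.   0.1 -1.9]
```

Request:
move_arm:
  targets:
    - [[-85,262.5,0],[0,0,-1.9],1]
    - [[-85,262.5,0],[0,0,-1.9],1]
    - [[-85,262.5,0],[0,0,-1.9],1]
    - [[-85,262.5,0],[0,0,-1.9],1]
    - [[-85,262.5,10],[0,0,-1.9],1]
    - [[-85,262.5,21],[0,0,-1.9],1]
    - [[-85,262.5,21],[0,0,-1.9],1]
    - [[-85,262.5,60],[0,0,-1.9],1]
    - [[-85,262.5,96],[0,0,-1.9],1]
    - [[-85,262.5,96],[0,0,-1.9],1]
    - [[-85,262.5,96],[0,0,-1.9],1]
    - [[-85,262.5,96],[0,0,-1.9],-1]
    - [[-85,262.5,96],[0,0,-1.9],-1]
    - [[-85,262.5,96],[0,0,-1.9],-1]
    - [[-85,262.5,96],[0,0,-1.9],-1]
    - [[-85,262.5,96],[0,0,-1.9],-1]
    - [[-85,262.5,96],[0,0,-1.9],-1]

```text
time: 4.32
tool_pos: [0.4849, 0.2549, 0.0644]
ee_rot: [3.142, -0.0, -2.725]
wrist_force: [-0.8, -0.4, 0.7]
width: 0.0373
```

Run:
```python
from h import *
p,R,o=tcp();print(p.round(4),np.degrees(o['ee_rot']).round(2),o['wrist_torque'],o['width'])
go(.5047,-.0168,.14,177)
```

```text
[0.4849 0.2549 0.0644] [ 1.8000e+02 -1.0000e-02 -1.5612e+02] [-0.01210375  0.03207886 -0.04094955] 0.037345287856744215
shift [  91.8 -256.4  -75.6] rot [ 0.  -0.  26.9]
```

Request:
move_arm:
  targets:
    - [[0,0,-40],[0,0,0],-1]
    - [[0,0,-90],[0,0,0],-1]
    - [[0,0,-90],[0,0,0],-1]
    - [[92,-256.5,-90],[0,0,27],-1]
    - [[92,-256.5,-90],[0,0,27],-1]
    - [[92,-256.5,-90],[0,0,27],-1]
    - [[92,-256.5,-90],[0,0,27],-1]
    - [[92,-256.5,-90],[0,0,27],-1]
    - [[92,-256.5,-90],[0,0,27],-1]
    - [[92,-256.5,-90],[0,0,27],-1]
    - [[92,-256.5,-90],[0,0,27],-1]

```text
time: 5.7
tool_pos: [0.5043, -0.0157, 0.1538]
ee_rot: [3.141, -0.001, 3.089]
wrist_force: [-0.1, -0.6, -2.7]
width: 0.0358
```

Run:
```python
from h import *
c=cam('wrist');im=viewer.snapshot('wrist');cv2.imwrite('pics/w3.png',im[:,:,::-1])
p,R,o=tcp();print(p.round(4),np.degrees(o['ee_rot']).round(2),o['wrist_force'],o['width'],o['joint_positions'].round(3))
u,v=w2p(c,p-[0,0,-.03]).astype(int);print(u,v,w2p(c,p+[0,0,.03]),w2p(c,[.5047,-.0168,.054]))
x0,y0=u-100,v-75;print(x0,y0)
cv2.imwrite('pics/w3c.png',cv2.resize(im[y0:y0+150,x0:x0+200,::-1],None,fx=4,fy=4,interpolation=cv2.INTER_CUBIC))
go(.5047,-.0168,.12,177)
```

```text
[ 0.5044 -0.0157  0.1541] [ 1.7998e+02 -4.0000e-02  1.7699e+02] [-0.66101361  0.91940808 -1.29708431] 0.03596407803522786 [-0.144  0.003  1.561  0.     1.579 -1.662]
321 320 [321.90378901 320.06625393] [320.72604722 237.38854021]
221 245
shift [-0.4 -1.1 34.1] rot [ 0. -0. -0.]
```

View pics/w3c.png

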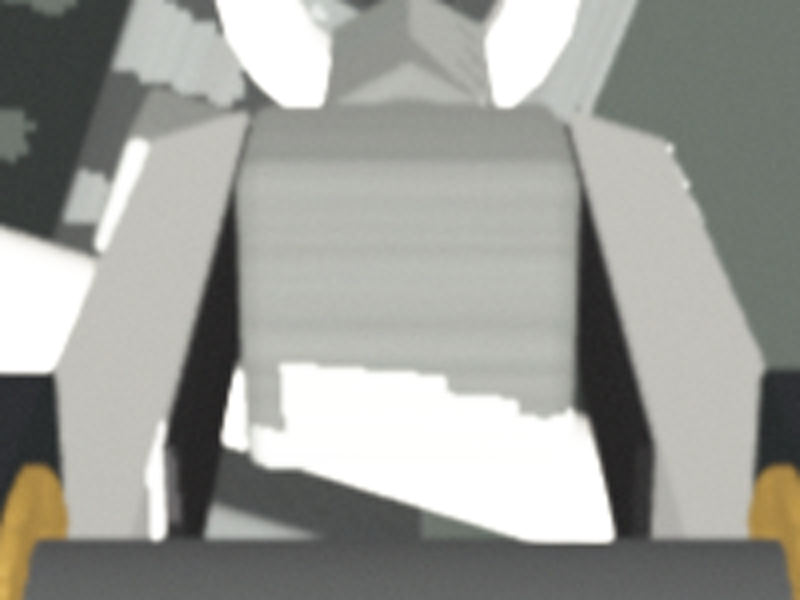

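Crop: the key is held square (head front edge at crop y≈160, x 242–575), and a hex corner faces the camera as expected. I'll check its offset along the pads.

Run:
```python
from h import *
c=cam('wrist');p,R,o=tcp()
for dx in(-.003,0,.003):
    print(dx,[w2p(c,p+R@np.array([x+dx,y,z])).round(1) for x,y,z in[(.018,-.018,-.03),(.018,.018,-.03),(.018,-.018,-.008),(.018,.018,-.008),(-.018,-.018,-.03)]])
```

```text
-0.003 [array([277.9, 286.3]), array([366. , 286.3]), array([283.1, 267.8]), array([361. , 267.8]), array([280.5, 363.6])]
0 [array([277.7, 279.4]), array([366.2, 279.4]), array([283. , 261.6]), array([361.1, 261.6]), array([280.3, 357.4])]
0.003 [array([277.5, 272.5]), array([366.4, 272.5]), array([282.8, 255.4]), array([361.3, 255.4]), array([280.1, 351.3])]
```

Run:
```python
from h import *
im=cv2.imread('pics/w3.png')
cv2.imwrite('pics/w3d.png',cv2.resize(im[185:295,250:400],None,fx=5,fy=5,interpolation=cv2.INTER_CUBIC))
c=cam('wrist');p,R,o=tcp()
for dx in(-.003,0,.003):
    print(dx,[((w2p(c,p+R@np.array([x+dx,y,z]))-[250,185])*5).round(0) for x,y,z in[(.01095,0,.059),(.01385,0,.055),(.01385,0,.017),(.0069,.012,.055),(.0069,-.012,.055)]])
```

```text
-0.003 [array([361., 284.]), array([361., 270.]), array([361., 369.]), array([457., 324.]), array([265., 324.])]
0 [array([361., 261.]), array([361., 247.]), array([361., 342.]), array([458., 301.]), array([265., 301.])]
0.003 [array([361., 238.]), array([361., 224.]), array([361., 315.]), array([458., 278.]), array([264., 278.])]
```

View pics/w3d.png

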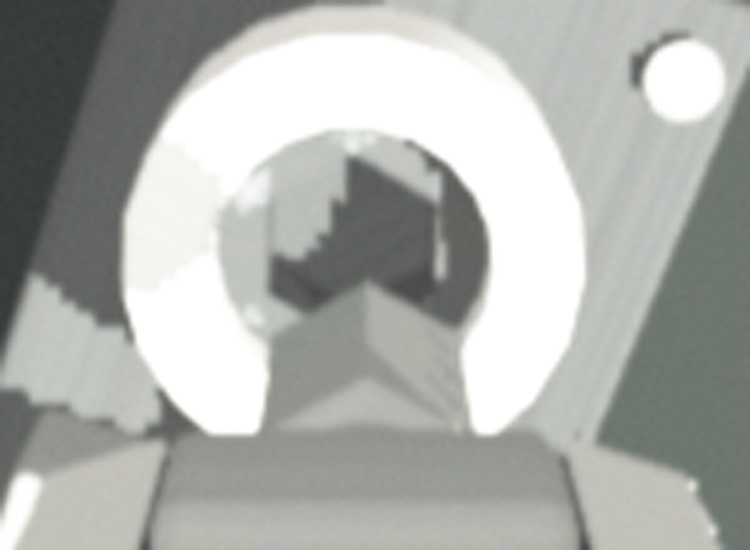

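In the crop the shank's front corner is at (365,283), against about 247 predicted for a centred grip. So the key sits about 4 mm toward tool −x; the socket flats are parallel to the key's. I'll correct and descend.

```bash
python3 -c "
from h import *
go(.5004,-.0173,.106,177)"
```

```text
shift [ 3.9 -1.8 48.1] rot [ 0. -0. -0.]
```

Request:
move_arm:
  targets:
    - [[3.9,-1.8,0],[0,0,0],-1]
    - [[3.9,-1.8,30],[0,0,0],-1]
    - [[3.9,-1.8,42],[0,0,0],-1]
    - [[3.9,-1.8,48],[0,0,0],-1]
    - [[3.9,-1.8,50],[0,0,0],-1]
    - [[3.9,-1.8,52],[0,0,0],-1]
    - [[3.9,-1.8,54],[0,0,0],-1]
    - [[3.9,-1.8,55],[0,0,0],-1]
    - [[3.9,-1.8,55],[0,0,0],-1]

```text
time: 6.88
tool_pos: [0.5006, -0.0185, 0.0995]
ee_rot: [3.142, 0.0, 3.087]
wrist_force: [-0.4, 0.7, -1.7]
width: 0.0356
```

Request:
move_arm:
  targets:
    - [[0,0,1],[0,0,0],-1]
    - [[0,0,2],[0,0,0],-1]
    - [[0,0,3],[0,0,0],-1]
    - [[0,0,4],[0,0,0],-1]
    - [[0,0,4],[0,0,0],-1]

```text
time: 7.5
tool_pos: [0.5006, -0.0184, 0.0953]
ee_rot: [3.141, -0.0, 3.087]
wrist_force: [0.9, 0.7, -2.3]
width: 0.0362
```

Request:
move_arm:
  targets:
    - [[0,0,2],[0,0,0],-1]
    - [[0,0,4],[0,0,0],-1]
    - [[0,0,6],[0,0,0],-1]
    - [[0,0,8],[0,0,0],-1]
    - [[0,0,10],[0,0,0],-1]
    - [[0,0,12],[0,0,0],-1]
    - [[0,0,13],[0,0,0],-1]
    - [[0,0,13.5],[0,0,0],-1]
    - [[0,0,13.5],[0,0,0],-1]
    - [[0,0,13.5],[0,0,0],-1]

```text
time: 8.75
tool_pos: [0.5009, -0.0184, 0.0833]
ee_rot: [3.141, 0.001, 3.087]
wrist_force: [-1.5, 2.5, 5.2]
width: 0.0356
```

Run:
```python
from h import *
p,R,o=tcp();print(p.round(4),np.degrees(o['ee_rot']).round(2),o['wrist_force'].round(2),o['wrist_torque'].round(2),o['width'],o['joint_positions'].round(3))
```

```text
[ 0.5009 -0.0184  0.0833] [1.7999e+02 6.0000e-02 1.7688e+02] [-1.5   2.51  5.18] [ 0.47  0.54 -0.04] 0.035622442065500665 [-0.15   0.036  1.671  0.     1.434 -1.667]
```

The key is fully down: tip about 25 mm, 5 N of floor reaction. Next I'll turn clockwise about the key's axis, which is offset (−3.8, 1.5) mm in the tool frame.

Request:
move_arm:
  targets:
    - [[0.14,0.41,0],[0,0,6],-1]
    - [[0.23,0.82,0],[0,0,12],-1]
    - [[0.28,1.25,0],[0,0,18],-1]
    - [[0.28,1.68,0],[0,0,24],-1]
    - [[0.24,2.1,0],[0,0,30],-1]
    - [[0.16,2.52,0],[0,0,36],-1]
    - [[0.03,2.93,0],[0,0,42],-1]
    - [[-0.14,3.32,0],[0,0,48],-1]
    - [[-0.35,3.69,0],[0,0,54],-1]
    - [[-0.6,4.04,0],[0,0,60],-1]
    - [[-0.6,4.04,0],[0,0,60],-1]

```text
time: 10.12
tool_pos: [0.5028, -0.0143, 0.0834]
ee_rot: [3.138, 0.001, 2.041]
wrist_force: [0.1, 2.2, 4.6]
width: 0.0358
```

Run:
```python
from h import *
p,R,o=tcp();print(p.round(4),np.degrees(o['ee_rot']).round(2),o['wrist_force'].round(2),(R.T@o['wrist_force']).round(1),o['wrist_torque'].round(2),o['width'],o['joint_positions'].round(3))
print('axis',p+R@np.array([-.0038,.0015,0]))
```

```text
[ 0.5028 -0.0143  0.0834] [1.7980e+02 7.0000e-02 1.1695e+02] [0.14 2.23 4.63] [ 1.9  1.2 -4.6] [ 0.64 -0.04 -0.  ] 0.03579839606415975 [-1.420e-01  3.800e-02  1.669e+00  1.000e-03  1.432e+00 -6.120e-01]
axis [ 0.50582982 -0.01700582  0.08336282]
```

Request:
move_arm:
  targets:
    - [[0.14,0.41,0],[0,0,6],-1]
    - [[0.23,0.82,0],[0,0,12],-1]
    - [[0.28,1.25,0],[0,0,18],-1]
    - [[0.28,1.68,0],[0,0,24],-1]
    - [[0.24,2.1,0],[0,0,30],-1]
    - [[0.16,2.52,0],[0,0,36],-1]
    - [[0.03,2.93,0],[0,0,42],-1]
    - [[-0.14,3.32,0],[0,0,48],-1]
    - [[-0.35,3.69,0],[0,0,54],-1]
    - [[-0.6,4.04,0],[0,0,60],-1]

```text
time: 11.38
tool_pos: [0.5068, -0.014, 0.0833]
ee_rot: [3.137, -0.001, 0.992]
wrist_force: [0.4, 0.4, 4.0]
width: 0.0359
```

Run:
```python
from h import *
p,R,o=tcp();print(p.round(4),np.degrees(o['ee_rot']).round(2),o['wrist_force'].round(2),(R.T@o['wrist_force']).round(1),o['wrist_torque'].round(2),o['width'],o['joint_positions'].round(3))
print('axis',p+R@np.array([-.0038,.0015,0]))
cv2.imwrite('pics/w4.png',viewer.snapshot('wrist')[:,:,::-1])
a=viewer.snapshot('top')[:,:,::-1];cv2.imwrite('pics/t4.png',a)
```

```text
[ 0.5068 -0.014   0.0833] [ 1.7975e+02 -4.0000e-02  5.6810e+01] [0.36 0.38 4.05] [ 0.5  0.1 -4. ] [ 0.07 -0.1   0.15] 0.03588438967299856 [-1.390e-01  4.600e-02  1.660e+00 -1.000e-03  1.431e+00  4.410e-01]
axis [ 0.50601311 -0.01803054  0.08334949]
```

View pics/w4.png

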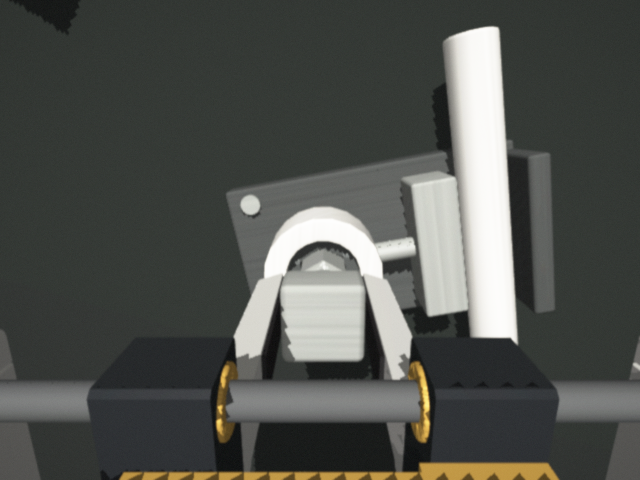

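The jaw (430,240) has advanced toward the rail and its rod is longer, with the key seated in the housing at (322,260). I'll continue.

Request:
move_arm:
  targets:
    - [[0.14,0.41,0],[0,0,6],-1]
    - [[0.23,0.82,0],[0,0,12],-1]
    - [[0.28,1.25,0],[0,0,18],-1]
    - [[0.28,1.68,0],[0,0,24],-1]
    - [[0.24,2.1,0],[0,0,30],-1]
    - [[0.16,2.52,0],[0,0,36],-1]
    - [[0.03,2.93,0],[0,0,42],-1]
    - [[-0.14,3.32,0],[0,0,48],-1]
    - [[-0.35,3.69,0],[0,0,54],-1]

```text
time: 12.6
tool_pos: [0.5091, -0.0171, 0.0833]
ee_rot: [3.138, -0.002, 0.05]
wrist_force: [-0.3, -1.0, 6.8]
width: 0.0358
```

Run:
```python
from h import *
p,R,o=tcp();print(p.round(4),np.degrees(o['ee_rot']).round(2),o['wrist_force'].round(2),(R.T@o['wrist_force']).round(1),o['wrist_torque'].round(2),o['width'],o['joint_positions'].round(3))
```

```text
[ 0.5091 -0.0171  0.0833] [ 1.7981e+02 -1.3000e-01  2.8700e+00] [-0.31 -0.96  6.76] [-0.3  1.  -6.8] [-0.29  0.2   0.16] 0.035835643521136086 [-0.143  0.053  1.653 -0.003  1.433  1.378]
```

Request:
move_arm:
  targets:
    - [[0.08,0.2,0],[0,0,3],-1]
    - [[0.14,0.41,0],[0,0,6],-1]
    - [[0.19,0.61,0],[0,0,9],-1]
    - [[0.23,0.82,0],[0,0,12],-1]

```text
time: 13.1
tool_pos: [0.5091, -0.018, 0.0834]
ee_rot: [3.139, -0.003, -0.158]
wrist_force: [-0.4, -2.3, 6.7]
width: 0.036
```

Run:
```python
from h import *
p,R,o=tcp();print(p.round(4),np.degrees(o['ee_rot']).round(2),o['wrist_force'].round(2),o['wrist_torque'].round(2),o['width'],o['joint_positions'].round(3))
```

```text
[ 0.5091 -0.018   0.0834] [ 1.7983e+02 -1.5000e-01 -9.0400e+00] [-0.41 -2.35  6.7 ] [-0.39  0.36  0.15] 0.03602744069105685 [-0.144  0.053  1.653 -0.003  1.433  1.584]
```

Request:
move_arm:
  targets:
    - [[0.08,0.2,0],[0,0,3],-1]
    - [[0.14,0.41,0],[0,0,6],-1]
    - [[0.19,0.61,0],[0,0,9],-1]
    - [[0.23,0.82,0],[0,0,12],-1]

```text
time: 13.6
tool_pos: [0.5097, -0.0187, 0.0834]
ee_rot: [3.139, -0.004, -0.364]
wrist_force: [-0.5, -1.2, 6.4]
width: 0.0366
```

Run:
```python
from h import *
p,R,o=tcp();print(p.round(4),np.degrees(o['ee_rot']).round(2),o['wrist_force'].round(2),o['wrist_torque'].round(2),o['width'],o['joint_positions'].round(3))
```

```text
[ 0.5097 -0.0187  0.0834] [179.87  -0.25 -20.84] [-0.47 -1.19  6.42] [-0.36  0.07  1.36] 0.036588606791489106 [-0.146  0.053  1.652 -0.003  1.432  1.789]
```

Torque jumped from 0.15 to 1.36 N m, which looks like the firm stop. I'll turn a little further to confirm.

Request:
move_arm:
  targets:
    - [[0.08,0.2,0],[0,0,3],-1]
    - [[0.08,0.2,0],[0,0,3],-1]
    - [[0.08,0.2,0],[0,0,3],-1]

```text
time: 13.98
tool_pos: [0.5102, -0.0189, 0.0834]
ee_rot: [3.14, -0.005, -0.415]
wrist_force: [0.3, -2.7, 5.4]
width: 0.0367
```

Run:
```python
from h import *
p,R,o=tcp();print(p.round(4),np.degrees(o['ee_rot']).round(2),o['wrist_force'].round(2),o['wrist_torque'].round(2),o['width'],o['joint_positions'].round(3))
```

```text
[ 0.5102 -0.0189  0.0834] [179.91  -0.31 -23.75] [ 0.25 -2.67  5.37] [-0.32 -0.2   1.24] 0.03668975781398552 [-0.146  0.054  1.652 -0.003  1.431  1.84 ]
```

Request:
move_arm:
  targets:
    - [[-0.08,-0.2,-0.3],[0,0,-4],-1]
    - [[-0.08,-0.2,-0.3],[0,0,-4],-1]
    - [[-0.08,-0.2,-0.3],[0,0,-4],-0.2]
    - [[-0.08,-0.2,-0.3],[0,0,-4],-0.15]
    - [[-0.08,-0.2,-0.3],[0,0,-4],-0.1]
    - [[-0.08,-0.2,-0.3],[0,0,-4],0.1]
    - [[-0.08,-0.2,-0.3],[0,0,-4],0.4]
    - [[-0.08,-0.2,-0.3],[0,0,-4],0.4]
    - [[-0.08,-0.2,-0.3],[0,0,-4],0.4]
    - [[-0.08,-0.2,-20],[0,0,-4],0.4]
    - [[-0.08,-0.2,-60],[0,0,-4],0.4]
    - [[-0.08,-0.2,-90],[0,0,-4],0.4]
    - [[-0.08,-0.2,-90],[0,0,-4],0.4]

```text
time: 15.6
tool_pos: [0.5104, -0.0175, 0.175]
ee_rot: [-3.14, -0.006, -0.351]
wrist_force: [-0.7, -0.3, 0.6]
width: 0.0659
```

Run:
```python
from h import *
c=cam('wrist');im=viewer.snapshot('wrist')[:,:,::-1]
a=viewer.snapshot('side')[:,:,::-1];cv2.imwrite('pics/s5.png',np.hstack([cv2.resize(im,(400,300)),cv2.resize(a[200:320,240:400],(400,300))]))
t=viewer.snapshot('top')[:,:,::-1];cv2.imwrite('pics/t5.png',t)
p,R,o=tcp();print(p,o['wrist_force'].round(2),o['width'])
```

```text
[ 0.50770468 -0.01708516  0.17019342] [ 0.58 -0.61 -0.39] 0.06564052039437615
```

View pics/s5.png

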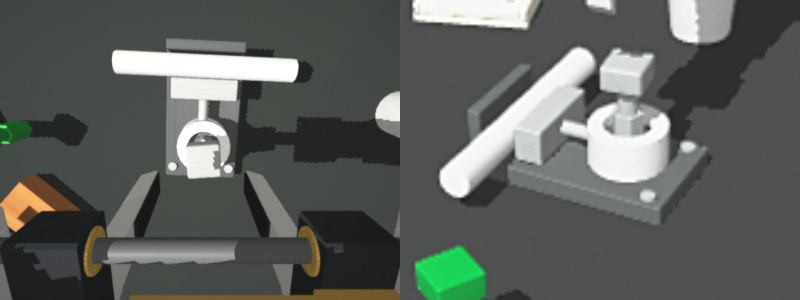

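Run:
```python
from h import *
a,b=cv2.imread('pics/top0.png'),cv2.imread('pics/t5.png')
for n,(x0,x1,y0,y1) in{'jar':(95,170,135,205),'cup':(425,500,240,312)}.items():print(n,np.abs(a[y0:y1,x0:x1].astype(int)-b[y0:y1,x0:x1]).mean().round(2))
print(order.close_job())
```

```text
jar 1.34
cup 8.37
the job is handed in; nothing more can be done
None
```

The key is standing released in the bolt, with the bolt turned to its stop and the jaw against the rail. I handed the job in at about 15.8 s of the 64 s; no verdict came back.

- **Key and insertion:** I took the larger grey key from the stand. The wrist camera gave the bore axis, the socket's angle and a 4 mm off-centre grip, and with those corrected the key went in without a search by touch. It bottomed with the tip at about 25 mm and 5 N of floor reaction.
- **Turning:** One grasp covered the whole turn of about 200° clockwise, so I never had to regrasp. Turning torque held at about 0.15 N m, then jumped to about 1.3 N m at the stop. A further 3° of turning left it there.
- **Release:** I backed the gripper off 4°, opened it and rose 90 mm. The last pictures show the key upright in the housing and the jaw touching the rail; the fingers read no contact force. The bolt angle itself could not be read, so the stop rests on the torque jump and the picture.
- **Check that disagreed:** Comparing the top pictures before and after, the jar area is unchanged (mean difference 1.3), but the cup area differs by 8.4. I put that down to the arm's shadow, as the arm never went near the cup, but I did not look at that picture to confirm it.

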